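# File a slide carton in the bench-top slide cabinet

## Task

The red-and-white carton of microscope slides on top of the small grey cabinet has to be put away. Pull the cabinet's top drawer open by its handle, lower the carton gently flat into the empty front bay of that drawer, let go of it, and push the drawer fully shut without slamming it. Leave the other things where they are.

Things in the scene. Friction and masses are not known exactly. Their poses are not given: they have to be found in the camera images.
- slide_cabinet: fixed bench-top cabinet, grey with two white drawer fronts one above the other, 150 wide (y), 240 deep (x), 146 mm high. Origin: centre of its underside. x points from front to back: drawers pull out along its -x. Faces of the drawer fronts at x = -0.120, carcass's front edge at x = -0.106, flat top at z = 0.146. The lower drawer is locked. A tan tape roll lies on the rear of its top.
- top_drawer (a joint): slide of the top drawer in m: 0 fully shut, grows as it is pulled out along the cabinet's -x, stops at 0.145. Starts shut or up to 5 mm ajar. About 2 N of friction, no spring or catch: it stays where it is left. The front bay is wholly clear of the cabinet's top from 0.118 on.
- drawer_handle (a point): middle of the bar of the top drawer's steel bow handle, moves with the drawer; axes as the cabinet's. Bar 9 mm thick, level along y, 70 mm clear between its two legs, its axis 42 mm in front of the drawer front (37 mm clear gap behind it) and 19.5 mm below the cabinet's top: a finger reaches in behind it from above. The lower drawer's like handle is 66 mm below.
- bay (a point): centre of the floor of the top drawer's front bay, moves with the drawer; axes as the cabinet's. Bay 118 mm long (x), 102 mm wide (y), floor 88 mm above the bench; side walls 38 mm high, rear divider 36 mm; the drawer front rises 51.5 mm above the floor. Shut, 50 mm of height remain over the floor. The bar of the handle is 115 mm in front of it (-x) and 38.5 mm above.
- slide_carton: closed red-and-white cardboard carton of slides lying flat on the front half of the cabinet's top; 62 mm (x) by 89 mm (y) by 32 mm high, 0.11 to 0.23 kg. Origin: centre of its underside. Its long side (y) lies roughly along the cabinet's y (within 0.45 rad); in the bay it fits the same way across the drawer, with 6 mm to spare at each end.
- filed_carton: similar carton, 60 by 87 by 26 mm, already filed in the rear bay of the top drawer behind the divider; origin at the centre of its underside. Stays there.
- dropper: small white dropper bottle, 26 mm across, 60 mm high, on the bench right of the cabinet; origin at the centre of its underside. Bystander.
- marker: white felt marker with a black cap lying on the bench in front of the cabinet, 17 mm thick, 128 mm long (y); origin at the centre of its underside. Bystander: the open drawer passes 60 mm above it.
There are look-alikes about, which are no part of the job. Leave any purple look-alike of the slide_carton alone.

How it is judged:
On the way, in this order (a step that is already met when the one before it is completed fails the run):
1. the top drawer is pulled out so far that the front bay is open (value of joint top_drawer above 0.1 m), for 0.2 s.
2. the carton lies flat in the front bay of the open drawer, let go (value of joint top_drawer above 0.08 m and x of slide_carton in the frame of bay between -0.032 and 0.032 m and y of slide_carton in the frame of bay between -0.022 and 0.022 m and z of slide_carton in the frame of bay below 0.006 m and angle between slide_carton's own z axis and vertical below 0.08 rad and contact force between the fingers and slide_carton below 0.2 N), for 0.2 s.
At the end, for the whole second after the job is handed in: top drawer shut to within 4 mm; carton still and flat (0.08 rad) on the floor (within 6 mm) of its front bay, centre within 32 mm along and 22 mm across of the bay's centre; other carton still flat in the rear bay (value of joint top_drawer below 0.004 m and x of slide_carton in the frame of bay between -0.032 and 0.032 m and y of slide_carton in the frame of bay between -0.022 and 0.022 m and z of each of slide_carton, filed_carton in the frame of bay below 0.006 m and angle between slide_carton's own z axis and vertical below 0.08 rad and linear speed of slide_carton below 0.02 m/s and x of filed_carton in the frame of bay above 0.07 m); the robot touches nothing.
It fails at once if the drawer is slammed shut (faster than 0.4 m/s) (velocity of joint top_drawer below -0.4 m/s).
It fails at once if the carton is pressed hard into the drawer (more than 40 N between them) (contact force between slide_carton and top_drawer above 40 N).
It fails at once if the carton is dropped (out of the fingers and falling faster than 0.5 m/s, a fall of about 13 mm) (linear speed of slide_carton above 0.5 m/s and contact force between the fingers and slide_carton below 0.05 N).
It fails at once if the marker or the dropper bottle is shifted by more than 30 mm (distance of any of marker, dropper from where it was at the start of the episode above 0.03 m).
It also fails if it takes over 61 s, if anything falls off the work surface, if the arm or the gripper's body presses on something with over 40 N, if the wrist force passes 120 N, or if a joint passes its speed limit or range.

## Robot

A 6-joint arm with a two-finger parallel gripper is mounted at the origin on a cart in front of the work surface, level with it; the furniture and walls round the work are solid. World frame = base frame: x ahead of the robot, y to its left, z up, the work surface at z = 0. Lengths are in m, angles in rad, forces in N, time in s.
With the tool pointing down it reaches from about 0.375 to 0.975 m from the base axis. Payload 3.8 kg.
Tool frame: the origin (TCP) lies at the very end of the fingers, on their centre line; the grasp point (between the pads) lies 19 mm behind it; z points along the fingers, y is the line along which they close (so a half turn about z gives the same grasp; the last joint's range is limited). The gripper opens to 85 mm and grips with 20 to 120 N. Pads are 22 mm wide; open, the fingers measure 114 mm over their backs; the gripper's body (76 mm by 85 mm) begins 54 mm behind the grasp point. The pads swing forward as they close: fully open they stand 13 mm farther back than shut.
Start: joints at [-1.307, 0.264, 1.604, -0, 1.274, -0.037], TCP at [0.2, -0.645, 0.231] pointing down, gripper open.
Joint ranges: [-2.63, 2.63], [-0.94, 2.18], [0.31, 2.57], [-1.31, 4.45], [0, 2.66], [-2.55, 2.55]. Speed limits (rad/s): [2.57, 2.57, 3.14, 3.14, 3.14, 3.14].

## Interface

Orientations are given as a rotation vector (axis times angle).
In Python, from workcell import bot gives the robot as it stands.
- The arm moves only by the shell command python3 -m creep 'ROWS' [FORCE]. ROWS is JSON, a list of rows, each a list of 5 numbers: the shift along the tool's x, y, z in units of 0.05 m (1.0 is 0.05 m), then the turn about the tool's z in units of 0.1 rad (1.0 is 0.1 rad), then the opening, from 0 (shut) to 1 (fully open). In form: [[tx, ty, tz, spin, hand], ...]. A call has 1 to 20 rows; each row shifts and turns the commanded pose from where the row before left it, along the tool's axes as they then stand; what a row does not reach is not made up. A row lasts 1/8 s, in which the tool goes at most 62.5 mm and 10.7 degrees, less where a joint would pass 70% of its speed; a pose out of reach is approached as far as the arm can. A call with a number of a shift or a turn outside -1 to 1 is refused whole. A call with a gripper value outside its range is refused whole. The fingers move at their own pace and stop on an object; FORCE is the grip in N (left out, the last holds). Time passes only in rows, so rows that do not move let the fingers close. It gives the time, the measured TCP pose, the force, the opening and the grip force at its end, in the units of the state.
- bot.read_state(): the state, without advancing time (a new reading comes with each control period).
- bot.read_camera(name): name is "scene" or "top" or "wrist"; returns a dict with "pixels" (384x512x3 uint8, red, green, blue), "vfov" (degrees; the focal length in pixels is half the picture's height over the tangent of half this angle, whatever the lens; pixels are square), "cx", "cy" (the principal point, pixels), "world_to_cam" (4x4, takes a point from world to camera coordinates). Camera axes: x right, y down, z forward; pixel columns grow to the right and rows downward; lengths in m; the calibration is good to about 2 mm. A picture is of the moment at which its call begins. There is no depth.
- bot.finish_job(): hands the job in; it is judged then, once.
Trained networks look in a picture, given as the dict that the camera call returned (one of the last four; its "shot" number tells which), for a name from the list of things; names that differ only in an ending like _2 or _b are one class to them, and where a whole thing is asked for, a point or a joint stands for the part that bears it (a point fixed in the world has none). Each returns a list of dicts, best first, with "score" (0 to 1); they miss things now and then, are a little off and sometimes report something else, mostly with a low value. They report only what shows in the picture. A call takes as long as a camera call. They do not tell look-alikes from the thing itself.
- bot.look_for(target, picture): "bbox" ([left, top, right, bottom] in pixels, round what is visible of it).
- bot.regions_of(target, picture): "mask" (384x512 bool, what is visible of it) and "bbox" ([left, top, right, bottom] in pixels, round what is visible of it).
The state is a dict: "time": time; "q": joint angles; "joint_vel": joint speeds; "joint_torque": joint torques, N m; "tool_pos": TCP position; "tcp_rot": TCP orientation; "wrist_force": force on the tool from outside, world axes, zero at the start; "torque": the same for the moment, N m; "width": opening from 0.0 (shut) to 1.0 (fully open); "grip_force": force on a finger pad.
Only numpy, scipy, OpenCV 4.12 (cv2) and the standard library are available. Lean on these libraries where they do the work, as an engineer would, in place of code of your own. Each camera call takes 0.05 s, during which the arm holds its last target. There are 200 camera calls.

## Working session

There is one attempt and no reset: what is moved stays moved. The work goes in short steps, Python scripts to look and compute and a shell command to move; the robot and the scene stay as the last step left them, time stands still between calls to the robot, and variables do not carry over. Pictures are saved under pics/ and viewed, at most 10 in all, crops included, and the job is handed in when it is done.

```bash
mkdir -p pics; ls
cat > h.py <<'E'
import numpy as np, cv2
from workcell import bot
from scipy.spatial.transform import Rotation as R
def cam(p): 
    f=p["pixels"].shape[0]/2/np.tan(np.radians(p["vfov"])/2); return f,p["cx"],p["cy"],np.array(p["world_to_cam"])
def onplane(p,uv,z):
    f,cx,cy,T=cam(p); uv=np.atleast_2d(uv).astype(float)
    d=np.c_[(uv[:,0]-cx)/f,(uv[:,1]-cy)/f,np.ones(len(uv))]@T[:3,:3]
    c=-T[:3,:3].T@T[:3,3]; return c+d*((z-c[2])/d[:,2])[:,None]
def proj(p,X):
    f,cx,cy,T=cam(p); X=np.atleast_2d(X)@T[:3,:3].T+T[:3,3]; return np.c_[f*X[:,0]/X[:,2]+cx,f*X[:,1]/X[:,2]+cy]
def save(p,n): cv2.imwrite("pics/"+n+".png",p["pixels"][:,:,::-1])
E
python3 - <<'E'
from h import *
ims=[]
for n in("top","scene"):
    p=bot.read_camera(n); ims.append(p["pixels"][:,:,::-1]); print(n,p["vfov"],p["cx"],p["cy"],np.round(p["world_to_cam"],3).tolist(),[k for k in p])
    save(p,n+"0")
    for t in("slide_cabinet","slide_carton","drawer_handle","dropper","marker","top_drawer"):
        for r in bot.regions_of(t,p): 
            m=r["mask"].astype(np.uint8); c=cv2.findContours(m,0,2)[0]; c=max(c,key=cv2.contourArea) if c else None
            print(t,round(r["score"],2),np.round(r["bbox"]).tolist(), m.sum(), [np.round(x,1).tolist() if not np.isscalar(x) else round(x,1) for x in cv2.minAreaRect(c)] if c is not None else '')
print(bot.read_state())
E
```

```text
pics
top 44.2678086859452 253.28613259617583 196.0338591754106 [[-0.117, -0.993, 0.003, 0.374], [-0.973, 0.114, -0.203, 0.484], [0.201, -0.027, -0.979, 1.084], [0.0, 0.0, 0.0, 1.0]] ['pixels', 'vfov', 'cx', 'cy', 'world_to_cam', 'shot']
slide_cabinet 0.62 [154.0, 88.0, 270.0, 223.0] 5970 [[217.6, 158.7], [131.1, 69.9], 54.8]
slide_cabinet 0.56 [212.0, 169.0, 271.0, 220.0] 1104 [[244.7, 197.7], [29.1, 67.4], 56.3]
slide_carton 0.91 [208.0, 140.0, 250.0, 174.0] 1164 [[228.1, 155.4], [29.4, 41.2], 78.7]
slide_carton 0.88 [246.0, 243.0, 287.0, 288.0] 961 [[266.2, 266.8], [25.7, 38.2], 31.4]
slide_carton 0.6 [212.0, 170.0, 269.0, 222.0] 1029 [[245.3, 197.3], [29.3, 66.3], 54.9]
drawer_handle 0.88 [210.0, 170.0, 269.0, 220.0] 1010 [[244.8, 197.6], [29.0, 65.5], 55.8]
dropper 0.66 [279.0, 118.0, 287.0, 136.0] 134 [[283.5, 127.5], [13.0, 11.0], 90.0]
marker 0.6 [212.0, 248.0, 229.0, 307.0] 394 [[218.9, 275.5], [8.4, 52.6], 9.1]
top_drawer 0.61 [211.0, 169.0, 267.0, 218.0] 1012 [[245.0, 196.9], [29.5, 65.8], 55.0]
scene 53.00858305217854 251.86710468339774 196.583059107482 [[0.094, -0.996, 0.
[... 558 characters left out ...]
 182.0], [27.3, 69.0], 75.5]
{'time': 0.7, 'q': array([-1.30686123e+00,  2.63843730e-01,  1.60394789e+00,  3.97011150e-05,
        1.27373359e+00, -3.68669366e-02]), 'joint_vel': array([-0.00093085, -0.00175987, -0.00167264, -0.0012848 ,  0.002204  ,
        0.00134395]), 'joint_torque': array([-6.84071729e-04, -5.14835966e+01, -3.67613268e+01, -2.04369612e-04,
        5.48266617e-04,  1.92127807e-06]), 'tool_pos': array([ 0.20002846, -0.64469315,  0.23134587]), 'tcp_rot': array([3.10606818e+00, 4.70691946e-01, 7.12468544e-05]), 'wrist_force': array([ 0.27915725,  0.11052878, -0.13695724]), 'torque': array([0.00916943, 0.04269928, 0.013664  ]), 'grip_force': 0.0, 'width': 1.0013065669283798}
```

View pics/top0.png

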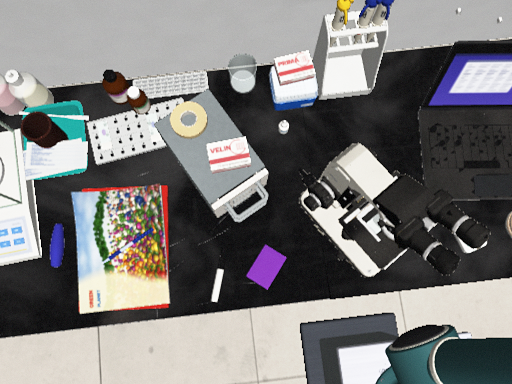

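View pics/scene0.png

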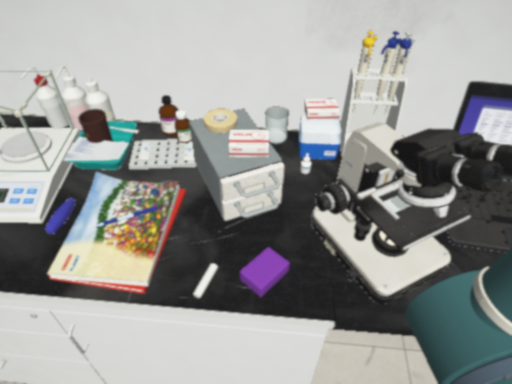

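The top view shows the red/white carton at (228,155) on the cabinet, the handle bar at about (250,208), the purple look-alike at (266,267) and the marker at (218,285). Next I'll enlarge a crop for the corners.

Run:
```python
import cv2,numpy as np
a=cv2.resize(cv2.imread("pics/top0.png")[85:230,145:285],None,fx=4,fy=4,interpolation=cv2.INTER_CUBIC)
for i in range(0,a.shape[1],80): cv2.putText(a,str(145+i//4),(i,10),0,.35,(0,255,255),1); cv2.line(a,(i,0),(i,a.shape[0]),(0,255,255),1)
for i in range(0,a.shape[0],80): cv2.putText(a,str(85+i//4),(0,i+10),0,.35,(0,255,0),1); cv2.line(a,(0,i),(a.shape[1],i),(0,255,255),1)
cv2.imwrite("pics/c0.png",a)
```

```text
(no output)
```

View pics/c0.png

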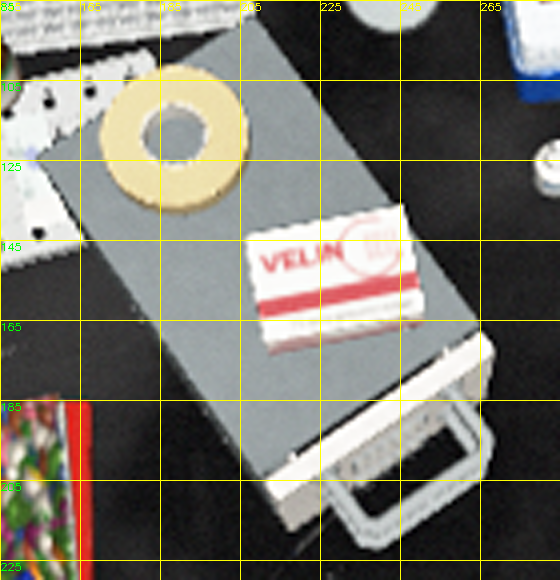

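```bash
cat > m.py <<'E'
from h import *
from scipy.optimize import least_squares
p=bot.read_camera("top")
g=lambda L:np.array([(145+x/4,85+y/4) for x,y in L])
cab=onplane(p,g([(35,158),(255,12),(487,325),(265,478)]),.146)
def fit(P,M):
    f=lambda v:((M@np.array([[np.cos(v[2]),np.sin(v[2])],[-np.sin(v[2]),np.cos(v[2])]])+v[:2])-P[:,:2]).ravel()
    s=least_squares(f,[P[:,0].mean(),P[:,1].mean(),-.5]); return s.x,np.round(s.fun*1000,1)
c=np.array([(.12,.075),(.12,-.075),(-.106,-.075),(-.106,.075)])
v,e=fit(cab,c);print("cab",v,e)
k=onplane(p,g([(247,237),(405,205),(422,315),(265,342)]),.178)
w,e=fit(k,np.array([(.031,.0445),(.031,-.0445),(-.031,-.0445),(-.031,.0445)]));print("carton",w,e)
print("handle",onplane(p,g([(430,492)]),.1265))
Rv=np.array([[np.cos(v[2]),-np.sin(v[2])],[np.sin(v[2]),np.cos(v[2])]])
print("handle pred",Rv@[-.162,0]+v[:2])
print("bay shut",Rv@[-.047,0]+v[:2],"open .14",Rv@[-.187,0]+v[:2])
q=bot.read_state();M=R.from_rotvec(q["tcp_rot"]).as_matrix();print(q["time"],M.round(3).tolist())
E
python3 m.py
```

```text
cab [0.62555222 0.39755438 0.50553066] [-0.2 -0.8 -1.2 -0.   1.2  0.2  0.2  0.6]
carton [0.59694045 0.36066437 0.06768623] [ 1.4  1.4 -0.7 -0.2  0.1 -2.4 -0.8  1.1]
handle [[0.48163674 0.32232356 0.1265    ]]
handle pred [0.48381557 0.31910235]
bay shut [0.5844311 0.3747936] open .14 [0.46194263 0.30699555]
0.75 [[0.955, 0.296, 0.0], [0.296, -0.955, -0.0], [-0.0, 0.0, -1.0]]
```

Run:
```python
from h import *
t=bot.read_camera("top");s=bot.read_camera("scene")
def tri(a,b):
    P=[]
    for p in(t,s):
        f,cx,cy,T=cam(p);P.append(np.array([[f,0,cx],[0,f,cy],[0,0,1]])@T[:3])
    X=cv2.triangulatePoints(P[0],P[1],np.array(a,float),np.array(b,float))[:,0];return X[:3]/X[3]
print(tri((440,268),(478,178)),tri((472,242),(505,150)),tri((375,180),(415,140)))
print(onplane(t,[(300,190),(365,270),(490,240),(345,145)],0.),onplane(t,[(1,330),(290,303),(500,275)],0))
```

```text
[0.30165664 0.02631117 0.35794011] [ 0.3387572  -0.02003999  0.37928033] [0.47689625 0.07335505 0.28662811]
[[ 0.53618765  0.19551934  0.        ]
 [ 0.32073754  0.06584251  0.        ]
 [ 0.35702336 -0.25212076  0.        ]
 [ 0.63992575  0.06468182  0.        ]] [[ 0.28250515  0.94359048  0.        ]
 [ 0.26449668  0.25714683  0.        ]
 [ 0.27071764 -0.25770727  0.        ]]
```

```bash
python3 -m creep '[[0,0,-1,0,1],[0,0,-1,0,1],[0,0,-1,0,1],[0,0,-1,0,1],[0,0,-1,0,1],[0,0,-0.5,0,1],[0,0,0,0,1]]'
```

```text
time: 1.72
tool_pos: [0.2002, -0.6452, 0.5097]
tcp_rot: [3.1, 0.47, 0.001]
wrist_force: [-1.2, 0.7, 0.1]
width: 0.997
grip_force: 0.0
```

```bash
cat > plan.py <<'E'
# print tool-frame shift (in units) needed to reach world x,y,z,yaw(of tool y)
import sys
from h import *
x,y,z,yaw=map(float,sys.argv[1:5])
s=bot.read_state();M=R.from_rotvec(s["tcp_rot"]).as_matrix()
d=M.T@(np.array([x,y,z])-s["tool_pos"])/.05
cy=np.arctan2(M[1,1],M[0,1]);dy=(yaw-cy+np.pi/2)%np.pi-np.pi/2
print("t",s["time"],"pos",s["tool_pos"].round(4),"yaw",round(cy,4),"shift",d.round(2),"spin",round(-dy/.1,2),"w",round(s["width"],3),"F",s["wrist_force"].round(1),"q",s["q"].round(2),"tilt",M[2,2].round(4))
E
python3 plan.py .48 .32 .3 .5055
```

```text
t 1.725 pos [ 0.2002 -0.6452  0.5097] yaw -1.27 shift [ 11.07 -16.8    4.09] spin 13.66 w 0.997 F [-1.2  0.7  0.1] q [-1.31  0.23  1.15  0.    1.76 -0.04] tilt -1.0
```

```bash
python3 -m creep '[[1,-0.1,0,-0.74,1],[1,-0.1,0,-0.74,1],[1,-0.1,0,-0.74,1],[1,-0.1,0,-0.74,1],[1,-0.1,0,-0.74,1],[1,-0.1,0,-0.74,1],[1,-0.1,0,-0.74,1],[1,-0.1,0,-0.74,1],[1,-0.1,0,-0.74,1],[1,-0.1,0,-0.74,1],[1,-0.1,0,-0.74,1],[1,-0.1,0,-0.74,1],[1,-0.1,0,-0.74,1],[1,-0.1,0,-0.74,0.4],[1,-0.1,0,-0.74,0.4],[1,-0.1,0,-0.74,0.4],[1,-0.1,0,-0.74,0.4],[1,-0.1,0,-0.74,0.4],[1,-0.1,0,-0.74,0.4],[1,-0.1,0,-0.74,0.4]]'; python3 plan.py .483 .32 .3 .5055
```

```text
time: 4.22
tool_pos: [0.612, 0.1746, 0.5031]
tcp_rot: [-1.972, -2.443, 0.005]
wrist_force: [-0.1, -0.2, -0.6]
width: 0.403
grip_force: 0.0
t 4.225 pos [0.612  0.1746 0.5031] yaw 0.2125 shift [ 3.39 -1.89  4.07] spin -2.93 w 0.403 F [-0.1 -0.2 -0.6] q [0.24 0.15 1.25 0.   1.74 0.03] tilt -1.0
```

```bash
python3 -m creep '[[0.85,-0.47,0,0,0.4],[0.85,-0.47,0,0,0.4],[0.85,-0.47,0.2,0,0.4],[0.84,-0.48,0.6,0,0.4],[0,0,1,-1,0.4],[0,0,1,-1,0.4],[0,0,0.6,-0.93,0.4],[0,0,0,0,0.4],[0,0,0,0,0.4]]'; python3 plan.py .483 .32 .108 .5055
python3 - <<'E'
from h import *
p=bot.read_camera("wrist");save(p,"w1");f,cx,cy,T=cam(p);print(f,cx,cy,-T[:3,:3].T@T[:3,3])
for t in("drawer_handle","slide_carton","slide_cabinet"):
    for r in bot.look_for(t,p): print(t,r)
E
```

```text
time: 5.35
tool_pos: [0.485, 0.3191, 0.3367]
tcp_rot: [1.601, 2.703, 0.0]
wrist_force: [-0.2, 0.3, 0.6]
width: 0.404
grip_force: 0.0
t 5.35 pos [0.485  0.3191 0.3367] yaw 0.5014 shift [ 0.03 -0.03  4.57] spin -0.04 w 0.404 F [-0.2  0.3  0.6] q [ 0.54  0.04  1.67 -0.    1.43  0.04] tilt -1.0
293.36195019655446 257.87363227234954 192.5243061990753 [0.45310811 0.37666747 0.47927008]
drawer_handle {'bbox': [255.0, 105.9, 312.4, 227.2], 'score': 0.71}
slide_carton {'bbox': [320.8, 143.8, 421.6, 239.2], 'score': 0.92}
slide_carton {'bbox': [148.2, 92.0, 214.1, 159.6], 'score': 0.8}
slide_cabinet {'bbox': [253.9, 101.2, 512.0, 231.6], 'score': 0.64}
```

View pics/w1.png

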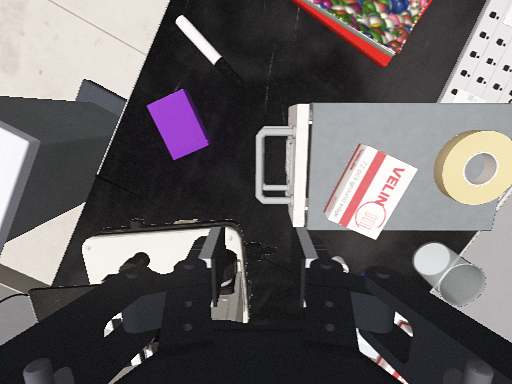

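Run:
```python
from h import *
p=bot.read_camera("wrist")
print("bar",onplane(p,[(260,129),(260,165),(260,201)],.129))
e=onplane(p,[(310.5,103),(308.5,230),(495,230)],.146);print("edge",e);
d=e[0]-e[1];print("yaw",np.arctan2(-d[0],d[1]),np.linalg.norm(d)); d=e[2]-e[1];print(np.arctan2(d[1],d[0]))
k=onplane(p,[(361,144),(417,169),(377,239),(325,216)],.178);print("carton",k,k.mean(0));d=k[1]-k[0];print(np.arctan2(d[1],d[0]))
X=cv2.resize(p["pixels"][90:245,240:440,::-1],None,fx=4,fy=4,interpolation=cv2.INTER_CUBIC)[:600];cv2.imwrite("pics/w1c.png",X)
```

```text
bar [[0.46474918 0.36314047 0.129     ]
 [0.48538626 0.32577506 0.129     ]
 [0.50739638 0.28592364 0.129     ]]
edge [[0.49912834 0.41473344 0.146     ]
 [0.57479024 0.28644528 0.146     ]
 [0.77552624 0.39654698 0.146     ]]
yaw 0.5328715388971277 0.1489381556071769
0.5016831909197956
carton [[0.56113061 0.40172787 0.178     ]
 [0.62721754 0.40839979 0.178     ]
 [0.63599963 0.32270399 0.178     ]
 [0.570461   0.3177894  0.178     ]] [0.59870219 0.36265526 0.178     ]
0.1006157066126549
```

View pics/w1c.png

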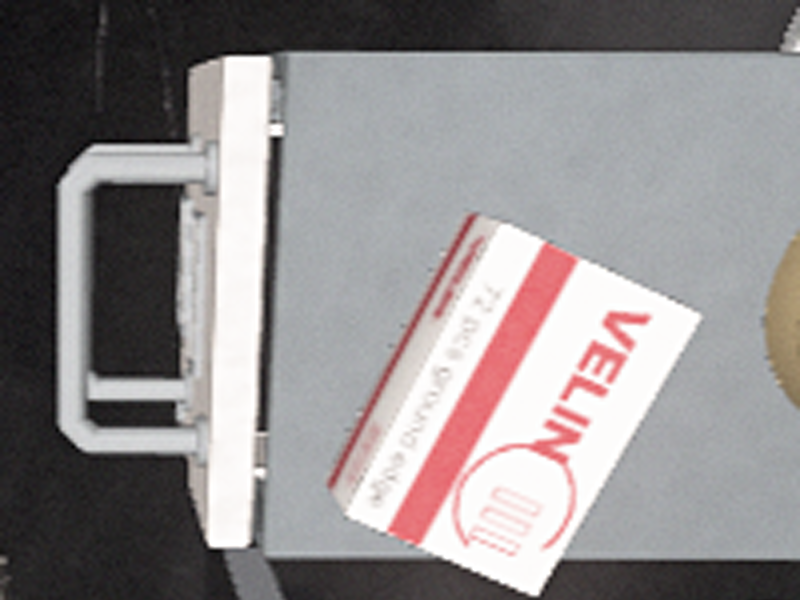

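```bash
python3 -m creep '[[0.03,0,0.8,0,0.4],[0,0,0.9,0,0.4],[0,0,0.9,0,0.4],[0,0,0.7,0,0.4],[0,0,0.6,0,0.4],[0,0,0.4,0,0.4],[0,0,0.2,0,0.4],[0,0,0,0,0],[0,0,0,0,0],[0,0,0,0,0],[0,0,0,0,0]]' 40; python3 plan.py .362 .2525 .108 .5055
```

```text
time: 6.98
tool_pos: [0.485, 0.3209, 0.1123]
tcp_rot: [1.598, 2.703, 0.003]
wrist_force: [0.8, 1.6, -0.7]
width: 0.091
grip_force: 39.1
t 6.975 pos [0.485  0.3209 0.1123] yaw 0.5029 shift [-0.01 -2.81  0.08] spin -0.03 w 0.091 F [ 0.8  1.6 -0.7] q [0.54 0.19 1.93 0.   1.02 0.04] tilt -1.0
```

```bash
python3 -m creep '[[0,-0.2,0,0,0],[0,-0.3,0,0,0],[0,-0.3,0,0,0],[0,-0.3,0,0,0],[0,-0.3,0,0,0],[0,-0.3,0,0,0],[0,-0.3,0,0,0],[0,-0.3,0,0,0],[0,-0.2,0,0,0],[0,-0.2,0,0,0],[0,0,0,0,0],[0,0,0,0,0]]'; python3 plan.py .597 .361 .3 .085
```

```text
time: 8.48
tool_pos: [0.3644, 0.2553, 0.1121]
tcp_rot: [-1.598, -2.703, 0.0]
wrist_force: [-3.7, 1.6, 9.4]
width: 0.086
grip_force: 41.0
t 8.475 pos [0.3644 0.2553 0.1121] yaw 0.5027 shift [-0.38  5.09 -3.76] spin 4.18 w 0.086 F [-3.7  1.6  9.4] q [ 0.55 -0.07  2.2   0.    1.01  0.05] tilt -1.0
```

```bash
python3 -m creep '[[0,0,0,0,0.4],[0,0,0,0,0.4],[0,0,0,0,0.4],[0,0,-0.4,0,0.4],[0,0,-0.8,0,0.4],[0,0,-0.9,0,0.4],[0,0,-0.9,0,1],[0,0,-0.9,0,1],[-0.05,0.7,0,0,1],[-0.05,0.9,0,0,1],[-0.05,0.9,0,0,1],[-0.05,0.9,0,0,1],[-0.08,0.9,0,0,1],[-0.05,0.7,0,0,1],[0,0,0,1,1],[0,0,0,1,1],[0,0,0,1,1],[0,0,0,1,1],[0,0,0,0.1,1],[0,0,0,0,1]]'; python3 plan.py .597 .361 .156 .085
python3 - <<'E'
from h import *
p=bot.read_camera("wrist");save(p,"w2")
t=bot.read_camera("top");save(t,"t2")
def big(p,x,y,w,h):return cv2.resize(p["pixels"][y:y+h,x:x+w,::-1],(w*3//1,h*3),interpolation=cv2.INTER_CUBIC)
a=p["pixels"][:,:,::-1];b=cv2.resize(t["pixels"][100:260,180:300,::-1],(288,384),interpolation=cv2.INTER_CUBIC)
cv2.imwrite("pics/c2.png",np.hstack([a,b]))
E
```

```text
time: 10.98
tool_pos: [0.5927, 0.3613, 0.3058]
tcp_rot: [-2.114, -2.324, 0.001]
wrist_force: [0.3, 0.8, 0.2]
width: 1.0
grip_force: 0.0
t 10.975 pos [0.5927 0.3613 0.3058] yaw 0.0944 shift [-0.01  0.09  3.  ] spin 0.09 w 1.0 F [0.3 0.8 0.2] q [ 0.51  0.27  1.46 -0.    1.41  0.42] tilt -1.0
```

View pics/c2.png

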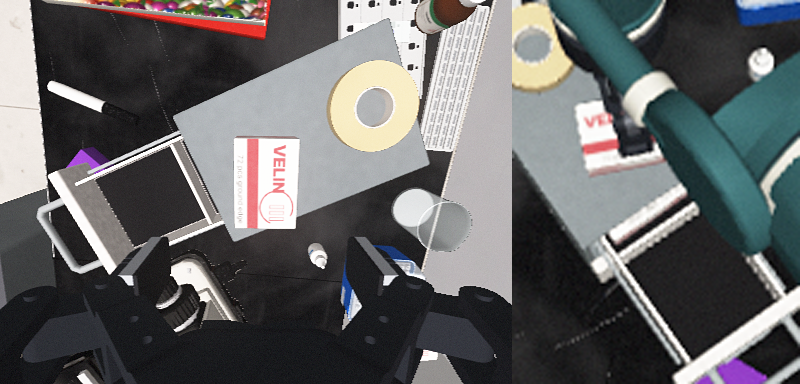

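```bash
sed '/^p=bot/,$d' m.py > fit.py
cat >> fit.py <<'E'
def fit(P,M):
    f=lambda v:((M@np.array([[np.cos(v[2]),np.sin(v[2])],[-np.sin(v[2]),np.cos(v[2])]])+v[:2])-P[:,:2]).ravel()
    s=least_squares(f,[P[:,0].mean(),P[:,1].mean(),.3]); return s.x,np.round(s.fun*1000,1)
def box(a,b,x0=None): x0=-a if x0 is None else x0; return np.array([(a,b),(a,-b),(x0,-b),(x0,b)])
E
python3 - <<'E'
from fit import *
p=bot.read_camera("wrist")
print("cab",fit(onplane(p,[(389,18),(428,162),(234,241),(174,117)],.146),box(.12,.075,-.106)))
w=fit(onplane(p,[(298,138),(296,229),(235,228),(234,137)],.178),box(.031,.0445));print("carton",w)
for r in bot.regions_of("slide_carton",p):
    c=max(cv2.findContours(r["mask"].astype(np.uint8),0,1)[0],key=cv2.contourArea);q=onplane(p,c[:,0],.178)[:,:2]
    print(r["score"],r["bbox"],cv2.minAreaRect((q*1000).astype(np.float32)))
E
python3 plan.py .597 .361 .156 .085
```

```text
cab (array([0.62887982, 0.40152578, 0.50134234]), array([-0.1,  2.5,  3.6, -1.4, -0.5, -2.2, -3. ,  1. ]))
carton (array([0.59969043, 0.36218767, 0.09041826]), array([ 2.1,  0.7,  0.6,  0.3, -1.1, -0.7, -1.6, -0.3]))
0.79 [231.4, 139.7, 301.5, 227.6] ((598.5076904296875, 363.3213195800781), (60.560543060302734, 90.27335357666016), 4.805593013763428)
0.67 [68.1, 150.8, 113.4, 170.2] ((432.3763427734375, 372.3620910644531), (36.46926498413086, 18.955039978027344), 0.09378648549318314)
t 11.175 pos [0.5928 0.3614 0.3062] yaw 0.0936 shift [-0.01  0.08  3.  ] spin 0.09 w 0.999 F [-0.7  0.2  0.4] q [ 0.51  0.27  1.46 -0.    1.41  0.42] tilt -1.0
```

```bash
python3 -m creep '[[0,0.12,0.6,0.05,1],[0,0,0.8,0,1],[0,0,0.7,0,1],[0,0,0.5,0,1],[0,0,0.3,0,1],[0,0,0.18,0,1],[0,0,0,0,1],[0,0,0,0,0.6],[0,0,0,0,0.6],[0,0,0,0,0.6],[0,0,0,0,0.6]]' 35; python3 plan.py .599 .362 .3 .09
```

```text
time: 12.55
tool_pos: [0.5998, 0.3625, 0.1541]
tcp_rot: [2.121, 2.316, 0.004]
wrist_force: [0.5, 0.6, 5.6]
width: 0.709
grip_force: 40.4
t 12.55 pos [0.5998 0.3625 0.1541] yaw 0.088 shift [-0.01 -0.01 -2.92] spin -0.02 w 0.709 F [0.5 0.6 5.6] q [0.51 0.36 1.62 0.   1.15 0.42] tilt -1.0
```

```bash
python3 -m creep '[[0,0,-0.3,0,0.6],[0,0,-0.6,0,0.6],[0,0,-0.6,0,0.6],[0,0,-0.5,0,0.6],[0,0,0,-1,0.6],[0,0,0,-1,0.6],[0,0,0,-1,0.6],[0,0,0,-1,0.6],[0,0,0,-0.15,0.6],[0,0,0,0,0.6]]'; python3 plan.py .465 .310 .25 .503
```

```text
time: 13.8
tool_pos: [0.5986, 0.3619, 0.2522]
tcp_rot: [-1.6, -2.703, 0.001]
wrist_force: [0.8, -0.6, -1.4]
width: 0.709
grip_force: 39.5
t 13.8 pos [0.5986 0.3619 0.2522] yaw 0.5017 shift [ 0.38 -2.84  0.05] spin -0.01 w 0.709 F [ 0.8 -0.6 -1.4] q [0.51 0.3  1.52 0.   1.32 0.01] tilt -1.0
```

```bash
python3 -m creep '[[0.08,-0.5,0,0,0.6],[0.1,-0.8,0,0,0.6],[0.1,-0.8,0,0,0.6],[0.1,-0.7,0,0,0.6],[0,-0.04,0,0,0.6],[0,0,0,0,0.6]]'; python3 plan.py .465 .310 .096 .503
python3 - <<'E'
from fit import *
p=bot.read_camera("wrist");save(p,"w3")
E
```

```text
time: 14.55
tool_pos: [0.4657, 0.3104, 0.2528]
tcp_rot: [1.599, 2.703, 0.002]
wrist_force: [0.1, 1.2, -0.5]
width: 0.713
grip_force: 39.5
t 14.55 pos [0.4657 0.3104 0.2528] yaw 0.5025 shift [-0.   -0.02  3.14] spin -0.01 w 0.713 F [ 0.1  1.2 -0.5] q [ 0.54  0.03  1.83 -0.    1.28  0.04] tilt -1.0
```

View pics/w3.png

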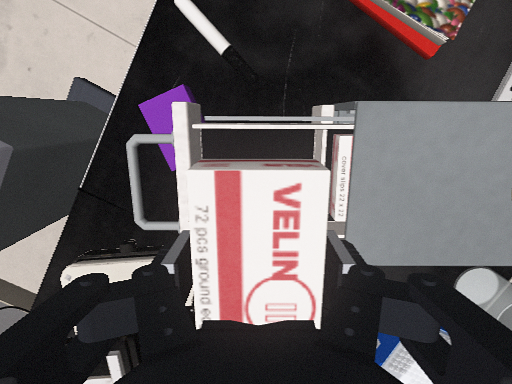

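Run:
```python
from fit import *
p=bot.read_camera("wrist");a=.5025;u=np.array([np.cos(a),np.sin(a)]);v=np.array([-u[1],u[0]]);b=np.array([.4657,.3104])
def L(n,px,z):
    q=onplane(p,px,z)[:,:2]-b; print(n,(q@u*1000).round(1),(q@v*1000).round(1))
L("carton far edge (44.5)",[(200,170),(325,170)],.2765)
L("carton x edges",[(190,180),(329,180)],.2765)
L("wall inner(51)/outer",[(230,130),(290,130),(230,122)],.126)
L("bar ends(+-40ish), -115",[(130,138),(130,227)],.1265)
L("cab top left corner(75)/right",[(355,101),(358,265)],.146)
L("front panel left end, inner face(-59)",[(200,103),(200,140)],.1395)
```

```text
carton far edge (44.5) [-23.8  27.6] [43.3 43.3]
carton x edges [-28.1  29.5] [39.1 39.1]
wall inner(51)/outer [-25.   29.  -24.8] [51.4 51.4 58.4]
bar ends(+-40ish), -115 [-115.4 -125.2] [ 44.3 -41.7]
cab top left corner(75)/right [79.  94.6] [ 75.6 -72.2]
front panel left end, inner face(-59) [-48.2 -49.8] [74.2 43.7]
```

```bash
python3 -m creep '[[-0.035,0,0.4,0,0.6],[0,0,0.5,0,0.6],[0,0,0.5,0,0.6],[0,0,0.5,0,0.6],[0,0,0.5,0,0.6],[0,0,0.3,0,0.6],[0,0,0.2,0,0.6],[0,0,0.1,0,0.6],[0,0,0.06,0,0.6],[0,0,0,0,0.6],[0,0,0,0,0.6]]'; python3 plan.py .465 .310 .096 .503
```

```text
time: 16.02
tool_pos: [0.4665, 0.3089, 0.1]
tcp_rot: [1.598, 2.704, 0.002]
wrist_force: [-0.6, -0.7, -2.3]
width: 0.709
grip_force: 39.5
t 16.025 pos [0.4665 0.3089 0.1   ] yaw 0.5031 shift [ 0.03 -0.02  0.08] spin 0.0 w 0.709 F [-0.6 -0.7 -2.3] q [0.54 0.17 1.98 0.   0.99 0.04] tilt -1.0
```

```bash
python3 -m creep '[[0.07,0,0,0,0.6],[0,0,0.02,0,0.6],[0,0,0.02,0,0.6],[0,0,0.02,0,0.6],[0,0,0,0,0.6],[0,0,0,0,0.6]]'; python3 plan.py .465 .310 .096 .503
```

```text
time: 16.77
tool_pos: [0.4644, 0.3117, 0.0962]
tcp_rot: [-1.599, -2.704, 0.0]
wrist_force: [-0.1, 0.3, -1.7]
width: 0.717
grip_force: 39.5
t 16.775 pos [0.4644 0.3117 0.0962] yaw 0.5029 shift [-0.03 -0.01  0.  ] spin -0.0 w 0.717 F [-0.1  0.3 -1.7] q [0.55 0.17 1.98 0.   0.99 0.04] tilt -1.0
```

```bash
python3 -m creep '[[0,0,0.02,0,0.6],[0,0,0,0,0.6],[0,0,0,0,0.6]]'; python3 -m creep '[[0,0,0.02,0,0.6],[0,0,0,0,0.6],[0,0,0,0,0.6]]'
```

```text
time: 17.15
tool_pos: [0.4648, 0.3119, 0.096]
tcp_rot: [1.598, 2.704, 0.001]
wrist_force: [-0.5, -1.1, 4.6]
width: 0.71
grip_force: 40.3
time: 17.52
tool_pos: [0.4656, 0.3123, 0.096]
tcp_rot: [1.598, 2.703, 0.004]
wrist_force: [-0.7, -0.9, 8.7]
width: 0.71
grip_force: 40.7
```

```bash
python3 -m creep '[[0,0,-0.03,0,0.6],[0,0,0,0,0.75],[0,0,0,0,0.82],[0,0,0,0,0.82],[0,0,0,0,0.82],[0,0,-0.2,0,0.82],[0,0,-0.6,0,0.82],[0,0,-0.9,0,0.82],[0,0,-0.9,0,0.4],[0,0,-0.5,0,0.4],[0,0,0,0,0.4],[0,0,0,0,0.4]]'; python3 plan.py .363 .2545 .112 .503
python3 - <<'E'
from fit import *
p=bot.read_camera("wrist");save(p,"w4")
E
```

```text
time: 19.02
tool_pos: [0.4638, 0.3113, 0.2498]
tcp_rot: [-1.598, -2.704, 0.002]
wrist_force: [0.3, 1.0, -0.4]
width: 0.4
grip_force: 0.0
t 19.025 pos [0.4638 0.3113 0.2498] yaw 0.503 shift [-0.02 -2.31  2.76] spin -0.0 w 0.4 F [ 0.3  1.  -0.4] q [0.55 0.03 1.83 0.   1.28 0.04] tilt -1.0
```

View pics/w4.png

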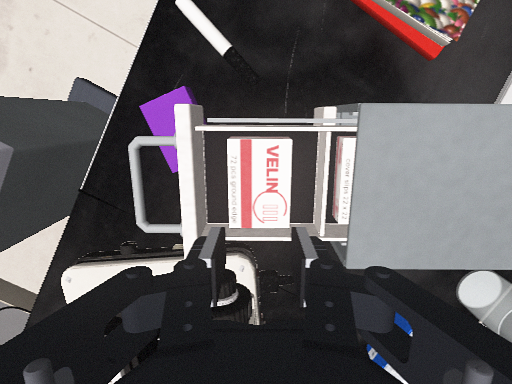

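The carton lies flat in the bay, spanning (228–293, 137–228), and the handle bar is at about (133,183). I'll grip the handle again.

```bash
python3 -m creep '[[0,-0.5,0,0,0.4],[0,-0.7,0,0,0.4],[-0.02,-0.7,0,0,0.4],[0,-0.38,0,0,0.4],[0,0,0.6,0,0.4],[0,0,0.8,0,0.4],[0,0,0.6,0,0.4],[0,0,0.4,0,0.4],[0,0,0.26,0,0.4],[0,0,0.1,0,0.4],[0,0,0,0,0.2],[0,0,0,0,0],[0,0,0,0,0],[0,0,0,0,0]]' 40; python3 plan.py .483 .32 .112 .503
```

```text
time: 20.82
tool_pos: [0.3655, 0.2562, 0.1134]
tcp_rot: [1.599, 2.704, 0.002]
wrist_force: [0.3, 0.1, 1.5]
width: 0.083
grip_force: 39.1
t 20.825 pos [0.3655 0.2562 0.1134] yaw 0.5029 shift [-0.01  2.67  0.03] spin -0.0 w 0.083 F [0.3 0.1 1.5] q [ 0.56 -0.07  2.2   0.    1.01  0.05] tilt -1.0
```

```bash
python3 -m creep '[[0,0.1,0,0,0],[0,0.2,0,0,0],[0,0.3,0,0,0],[0,0.3,0,0,0],[0,0.3,0,0,0],[0,0.3,0,0,0],[0,0.3,0,0,0],[0,0.3,0,0,0],[0,0.3,0,0,0],[0,0.2,0,0,0],[0,0.1,0,0,0],[0,0,0,0,0],[0,0,0,0,0]]'; python3 plan.py .483 .32 .112 .503;python3 -m creep '[[0,0.04,0,0,0],[0,0,0,0,0],[0,0,0,0,0]]';python3 -m creep '[[0,0.04,0,0,0],[0,0,0,0,0],[0,0,0,0,0]]'
```

```text
time: 22.45
tool_pos: [0.4849, 0.3211, 0.1134]
tcp_rot: [1.598, 2.702, 0.003]
wrist_force: [4.4, -2.5, 4.5]
width: 0.083
grip_force: 39.6
t 22.45 pos [0.4849 0.3211 0.1134] yaw 0.503 shift [-0.   -0.04  0.03] spin 0.0 w 0.083 F [ 4.4 -2.5  4.5] q [ 0.54  0.19  1.93 -0.    1.03  0.04] tilt -1.0
time: 22.82
tool_pos: [0.4853, 0.3214, 0.1134]
tcp_rot: [1.598, 2.704, -0.0]
wrist_force: [1.0, -4.5, 7.0]
width: 0.085
grip_force: 39.8
time: 23.2
tool_pos: [0.4869, 0.3222, 0.1134]
tcp_rot: [1.598, 2.704, -0.001]
wrist_force: [0.9, -5.3, 6.9]
width: 0.086
grip_force: 39.9
```

```bash
for i in 1; do python3 -m creep '[[0,0.04,0,0,0],[0,0,0,0,0],[0,0,0,0,0]]'; python3 -m creep '[[0,0.04,0,0,0],[0,0,0,0,0],[0,0,0,0,0]]'; python3 -m creep '[[0,0.04,0,0,0],[0,0,0,0,0],[0,0,0,0,0]]'; done
```

```text
time: 23.58
tool_pos: [0.4876, 0.3226, 0.1134]
tcp_rot: [-1.598, -2.704, 0.005]
wrist_force: [-1.6, -7.2, 9.8]
width: 0.079
grip_force: 40.2
time: 23.95
tool_pos: [0.4876, 0.3226, 0.1133]
tcp_rot: [-1.597, -2.702, 0.011]
wrist_force: [-6.9, -9.2, 14.4]
width: 0.081
grip_force: 40.7
time: 24.32
tool_pos: [0.4876, 0.3226, 0.1133]
tcp_rot: [-1.596, -2.701, 0.017]
wrist_force: [-12.0, -12.2, 19.7]
width: 0.084
grip_force: 41.2
```

```bash
python3 -m creep '[[0,-0.05,0,0,0],[0,0,0,0,0.3],[0,0,0,0,0.4],[0,0,0,0,0.4],[0,0,0,0,0.4],[0,0,-0.3,0,0.4],[0,0,-0.8,0,0.4],[0,0,-1,0,0.4],[0,0,-1,0,0.4],[0,0,-1,0,0.4],[0,0,-0.4,0,0.4],[0,0,0,0,0.4],[0,0,0,0,0.4]]'
python3 - <<'E'
from fit import *
p=bot.read_camera("wrist")
print(onplane(p,[(260,165)],.1265))
cv2.imwrite("pics/w5.png",cv2.resize(p["pixels"][60:260,220:420,::-1],None,fx=3,fy=3,interpolation=cv2.INTER_CUBIC))
E
```

```text
time: 25.95
tool_pos: [0.489, 0.324, 0.3355]
tcp_rot: [-1.598, -2.703, 0.005]
wrist_force: [-0.7, -0.4, -0.4]
width: 0.4
grip_force: 0.0
[[0.48740979 0.32960993 0.1265    ]]
```

View pics/w5.png

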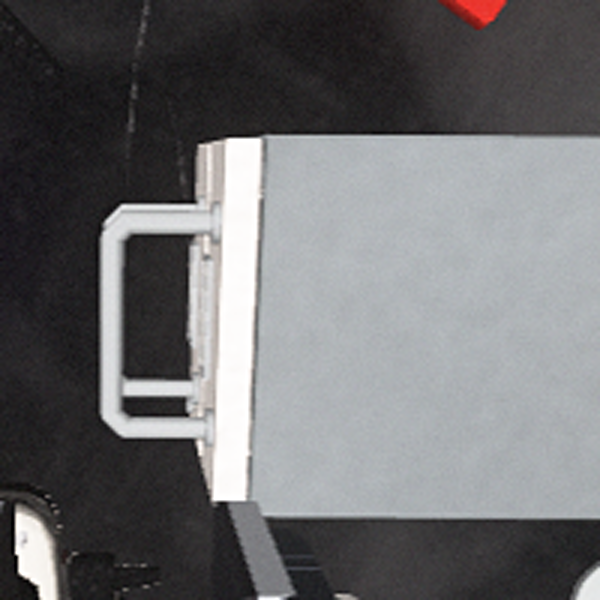

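The crop shows the drawer fully shut: the front panel at about x=250 sits against the carcass and the earlier gap is gone. The gripper is clear of everything.

```bash
python3 -c "
from workcell import bot
print(bot.finish_job())"
```

```text
the job is handed in; nothing more can be done
None
```

I put the red-and-white carton flat in the front bay, let go of it, pushed the top drawer shut until it met its stop, and handed the job in with the gripper clear; the hand-in returned no verdict.

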